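Third hand: press a solid-state relay onto its thermal pad while the nuts go on

ROBOT

A 7-joint arm with a two-finger parallel gripper is mounted at the origin on a cart in front of the work surface, level with it; the furniture and walls round the work are solid. World frame = base frame: x ahead of the robot, y to its left, z up, the work surface at z = 0. Lengths are in m, angles in rad, forces in N, time in s.
With the tool pointing down it reaches from about 0.35 to 0.9 m from the base axis. Payload 8.1 kg.
Tool frame: the origin (TCP) lies on the front face of the gripper's body, between the roots of the fingers; the fingertips stand 66 mm ahead of it and the grasp point (between the pads) lies 47 mm ahead of it (arm.finger_overhang is the distance from the TCP to the fingertips, in m); z points along the fingers, y is the line along which they close (so a half turn about z gives the same grasp; the last joint's range is limited). The gripper opens to 92 mm and grips with 3 to 60 N. Pads are 19 mm wide; open, the fingers measure 130 mm over their backs; the gripper's body (75 mm by 190 mm) begins 47 mm behind the grasp point.
Start: joints at [0.997, 0.434, 0.025, 1.573, -0.012, 1.134, -0.075], TCP at [0.283, -0.557, 0.292] pointing down, gripper open.
Joint ranges: [-2.62, 2.62], [-0.44, 2.09], [-1.27, 1.32], [0.08, 2.57], [-1.32, 4.46], [0.12, 2], [-2.74, 2.74]. Speed limits (rad/s): [2.22, 2.22, 3.01, 3.01, 3.14, 3.14, 3.14].

INTERFACE

Orientations are given as a rotation vector (axis times angle).
In Python, from cell import readout, cams, workorder, spotter, arm gives the robot as it stands.
- The arm moves only by the shell command python3 -m creep [FORCE], which reads ROWS from standard input. ROWS is 1 to 10 rows, parted by a bar, with the numbers parted by commas; each row has 5 numbers: dx, dy, dz in shares of the most that a row can go, 1 being 50 mm, then a turn about the tool's z in units of 0.25 rad, then the opening from 0.0 (shut) to 1.0 (fully open); each row shifts and turns the commanded pose from where the row before left it, along the tool's axes as they then stand; what a row does not reach is not made up. A row lasts 1/10 s, in which the tool goes at most 0.05 m and 0.15 rad, less where a joint would pass 70% of its speed; a pose out of reach is approached as far as the arm can. The fingers move at their own pace and stop on an object; FORCE is the grip in N (left out, the last holds). Time passes only in rows, so rows that do not move let the fingers close. It prints the time, the measured TCP pose, the force, the opening and the grip force at its end. Input that does not fit is refused with a message, and nothing moves.
- readout.observe(): the state, without advancing time (a new reading comes with each control period).
- cams.get_image(name): name is "scene" or "side" or "wrist"; returns a dict with "image" (480x640x3 uint8, blue, green, red), "fx", "fy", "cx", "cy" (pixels), "cam_to_world" (4x4, takes a point from camera to world coordinates); the wrist camera has in their place "mount" (4x4, takes a point from camera to tool coordinates, whose origin is the TCP and whose axes are the flange's). Camera axes: x right, y down, z forward; pixel columns grow to the right and rows downward; lengths in m; the calibration is good to about 2 mm. A picture is of the moment at which its call begins: read the wrist's pose just before it. There is no depth.
- workorder.sign_off(): hands the job in; it is judged then, once.
Trained networks look in a picture, given as the dict that the camera call returned (one of the last four; its "shot" number tells which), for a name from the list of things; names that differ only in an ending like _2 or _b are one class to them, and where a whole thing is asked for, a point or a joint stands for the part that bears it (a point fixed in the world has none). Each returns a list of dicts, best first, with "score" (0 to 1); they miss things now and then, are a little off and sometimes report something else, mostly with a low value. They report only what shows in the picture. A call takes as long as a camera call.
- spotter.boxes_of(picture, name): "centre" ([x, y, z] in m, in the coordinates of the camera as it stood for that picture, good to about 4 mm: the middle of the surface that is visible of it).
The state is a dict: "clock": time; "joints": joint angles; "dq": joint speeds; "joint_efforts": joint torques, N m; "position": TCP position; "ee_rot": TCP orientation; "force": force on the tool from outside, world axes, zero at the start; "ft_torque": the same for the moment, N m; "width": opening from 0.0 (shut) to 1.0 (fully open); "gripper_force": force on a finger pad.
Only numpy, scipy, OpenCV 4.12 (cv2) and the standard library are available. Lean on these libraries where they do the work, as an engineer would, in place of code of your own. Each camera call takes 0.05 s, during which the arm holds its last target. There are 200 camera calls.

TASK

On the aluminium mounting plate one solid-state relay is already bolted to the black heatsink; fit the loose relay the same way on the free pair of studs, both studs through its base and its two small (control) screw terminals on the side away from the terminal rail. Then act as my third hand while I run the nuts down: push it squarely down onto the grey thermal pad with a steady 12 newtons or so (8 to 16 on the pad, never above 30), hold that for three seconds, and finish still holding it there, without letting up and without shoving the tools and parts lying around.

Things in the scene. Friction and masses are not known exactly. Their poses are not given: they have to be found in the camera images.
- relay: the loose solid-state relay, 110 g: black block on a 4 mm aluminium base plate, 64 (x) x 45 (y) x 27 (z) mm; origin at the centre of its underside. Middle part x -16..16 mm: flat sides at y = +-22.5 mm, flat top at z = 27 mm with a white label. Base plate holes on the x axis: round 6.5 mm at x = -23 mm, slot 8.5 (x) x 6.5 mm at x = +23 mm. -x end: control end, +x end: load end
- control_end (a point): middle of the loose relay's control end (x = -32, y = 0, z = 2 mm in its frame), the end with two small screws, a yellow stripe and a green lamp; the load end has two big screws. The four corner terminals rise to 24 mm, with 14 mm wide notches between them over the base plate's holes
- bay: the free place on the heatsink (fixed): two upright brass studs 4 mm thick, coned tips, 18.5 mm tall, at x = -23 and +23 mm. Origin midway between them on the heatsink's top, 37 mm above the bench; +x points to the terminal rail, z up. The fitted relay has its origin above this one and its axes along these
- pad: grey thermal pad between the two studs of the free place, 38 (x) x 43 (y) x 6 mm; springy: gives 1 mm per 5 N straight down, 4.5 mm at most. Origin at the centre of its underside (the bay's origin when unloaded): the unloaded top is 43 mm above the bench and the studs stand 12.5 mm out of it
- mounted_relay: an identical relay already bolted to the heatsink on its own pad (fixed), 100 mm beside the free place, to its left or right. Origin between its studs on the heatsink's top; same axes as the bay; its top is 33 mm above the heatsink
- panel: aluminium mounting plate lying fixed on the bench, 175 (x) x 240 (y) x 3 mm, origin at its underside's centre. On it: black finned heatsink 80 x 190 mm centred at x = -40 mm, top 37 mm above the bench; terminal rail with terminal blocks and a white breaker centred at x = +29 mm, up to 60 mm high; grey slotted wiring duct at x = +68 mm, 43 mm high
- nut_dish: bystander: shallow metal dish with nuts, 62 mm across, 12 mm high; origin under its centre
- nut_driver: bystander: screwdriver with a red handle, 19 x 148 x 19 mm, lying; origin under its middle, y along it
- yellow_meter: bystander: yellow hand meter, 111 x 64 x 28 mm, lying; origin under its centre
- side_cutters: bystander: black side cutters, 47 x 104 x 12 mm, lying; origin under their centre
- pencil: bystander: yellow pencil, 7 x 142 x 6 mm, lying; origin under its middle, y along it

How it is judged:
On the way:
1. the relay sits on both studs the right way round and is pressed on the pad with 8 to 16 N for three seconds (contact force between relay and pad between 8 and 16 N and contact force between the fingers and relay above 4 N and horizontal distance between relay and bay below 0.004 m and angle between the x axis of relay and the x axis of bay, either way round below 0.06 rad and angle between relay's own z axis and vertical below 0.05 rad and x of control_end in the frame of bay below -0.02 m and z of relay in the frame of bay below 0.0065 m and linear speed of relay below 0.02 m/s), for 3 s.
At the end, for the whole second after the job is handed in: the loose relay sits on both studs of the free place (within 4 mm and 0.06 rad, level within 0.05 rad), control end away from the terminal rail, still pressed by the fingers (at least 4 N) with 8 to 16 N between relay and pad, at rest (all of step 1); the arm keeps its last pose, push and grip.
It fails at once if more than 30 N on the thermal pad (contact force between relay and pad above 30 N).
It fails at once if a bystander shoved more than 30 mm (distance of any of nut_dish, nut_driver, yellow_meter, side_cutters, pencil from where it was at the start of the episode above 0.03 m).
It also fails if it takes over 51 s, if anything falls off the work surface, if the arm or the gripper's body presses on something with over 40 N, if the wrist force passes 120 N, or if a joint passes its speed limit or range.

## Working session

There is one attempt and no reset: what is moved stays moved. The work goes in short steps, Python scripts to look and compute and a shell command to move; the robot and the scene stay as the last step left them, time stands still between calls to the robot, and variables do not carry over. Pictures are saved under pics/ and viewed, at most 10 in all, crops included, and the job is handed in when it is done.

```bash
ls; mkdir -p pics
cat > h.py <<'E'
import numpy as np, cv2
from scipy.spatial.transform import Rotation as R
from cell import readout, cams, workorder, spotter, arm
def T():
    o=readout.observe(); M=np.eye(4); M[:3,:3]=R.from_rotvec(o["ee_rot"]).as_matrix(); M[:3,3]=o["position"]; return M
def shot(n):
    t=T(); p=cams.get_image(n); p["c2w"]=np.array(p["cam_to_world"]) if n!="wrist" else t@np.array(p["mount"]); return p
def find(p,name,k=3):
    return [(round(d["score"],2),np.round((p["c2w"]@np.r_[d["centre"],1])[:3],4)) for d in spotter.boxes_of(p,name)[:k]]
def px2w(p,u,v,z):
    d=p["c2w"][:3,:3]@np.array([(u-p["cx"])/p["fx"],(v-p["cy"])/p["fy"],1]); c=p["c2w"][:3,3]; return c+d*(z-c[2])/d[2]
def w2px(p,X):
    c=np.linalg.inv(p["c2w"])@np.r_[X,1]; return np.array([p["fx"]*c[0]/c[2]+p["cx"],p["fy"]*c[1]/c[2]+p["cy"]])
E
python3 - <<'E'
from h import *
print(readout.observe())
for n in ["scene","wrist"]:
    p=shot(n); cv2.imwrite(f"pics/{n}0.png",p["image"]); print(n,p["fx"],p["cx"],p["cy"],np.round(p["c2w"],3).tolist())
    for k in ["relay","control_end","pad","mounted_relay","panel","nut_dish","nut_driver","yellow_meter","side_cutters","pencil"]: print(k,find(p,k))
E
```

```text
pics
{'clock': 0.0, 'joints': array([ 0.99740449,  0.43520536,  0.02497977,  1.57406271, -0.01158888,
        1.13399607, -0.07510653]), 'dq': array([ 8.42631617e-08,  7.44519960e-04,  4.24229164e-04, -1.30348594e-03,
       -4.24205126e-04,  1.31868424e-03,  2.93420002e-04]), 'joint_efforts': array([ 4.15166223e-04, -6.67846084e+01,  9.85057130e-01, -3.14465296e+01,
       -6.04753057e-02,  4.27887007e-02,  1.10309454e-04]), 'position': array([ 0.28326943, -0.55668042,  0.29146922]), 'ee_rot': array([-3.05358019e+00, -7.32252844e-01,  7.87712358e-04]), 'force': array([-0.22363598,  0.22043996,  0.04477334]), 'ft_torque': array([-0.00754044, -0.0069925 ,  0.0093498 ]), 'gripper_force': 0.0, 'width': 1.001655024578785}
scene 484.93374214633155 319.4727933228669 229.95279883952884 [[0.548, -0.331, 0.768, -0.485], [-0.836, -0.228, 0.499, -0.628], [0.01, -0.915, -0.402, 0.557], [0.0, 0.0, 0.0, 1.0]]
relay [(0.83, array([0.4577, 0.1984, 0.0192]))]
control_end [(0.62, array([0.4535, 0.1956, 0.0212]))]
pad [(0.68, array([ 0.4968, -0.2321,  0.0421]))]
mounted_relay [(0.81, array([ 0.507 , -0
[... 158 characters left out ...]
-0.4265,  0.0184]))]
yellow_meter [(0.53, array([0.4567, 0.2005, 0.0209]))]
side_cutters []
pencil [(0.73, array([ 0.4463, -0.4242,  0.0165])), (0.73, array([ 0.4256, -0.5018,  0.0091])), (0.2, array([ 0.4952, -0.2305,  0.0421]))]
wrist 385.0269901744087 321.95364726584154 236.79279381945088 [[0.454, -0.85, -0.266, 0.356], [-0.891, -0.433, -0.136, -0.52], [0.0, 0.299, -0.954, 0.385], [0.0, 0.0, 0.0, 1.0]]
relay []
control_end [(0.29, array([ 0.4307, -0.4713,  0.0053]))]
pad []
mounted_relay []
panel []
nut_dish [(0.77, array([ 0.3179, -0.2785,  0.0031]))]
nut_driver []
yellow_meter [(0.7, array([ 0.4289, -0.472 ,  0.0031]))]
side_cutters [(0.74, array([ 0.4326, -0.472 ,  0.0074]))]
pencil []
```

View pics/scene0.png

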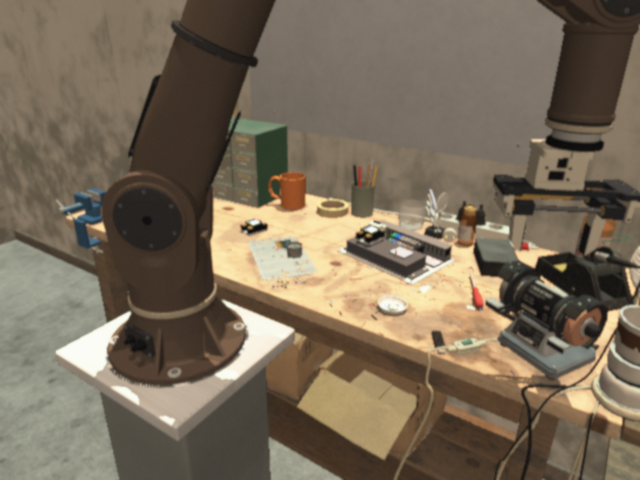

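The scene view shows the loose relay at about (253,227), the panel with the heatsink at (400,250), and tools to the right. I'll go over the bay for a wrist look.

Units first: shifts go in shares of 50 mm and turns go in units of 0.25 rad. So 0.034 m is 0.68, -0.022 m is -0.44.

```bash
echo '0.68,-0.44,0,0,1 | 0.68,-0.44,0,0,1 | 0.68,-0.44,0,0,1 | 0.68,-0.44,0,0,1 | 0.68,-0.44,0,0,1 | 0.68,-0.44,0,0,1 | 0.68,-0.44,0,0,1 | 0.68,-0.44,0,0,1 | 0.68,-0.44,0,0,1 | 0.68,-0.44,0,0,1' | python3 -m creep
echo '0,0,0,0,1 | 0,0,0,0,1' | python3 -m creep
python3 - <<'E'
from h import *
p=shot("wrist"); cv2.imwrite("pics/w1.png",p["image"]); np.save("c2w1.npy",p["c2w"]); print(np.round(T(),3).tolist())
for k in ["pad","mounted_relay","panel","nut_dish","nut_driver"]: print(k,find(p,k))
E
```

```text
clock: 2.1
position: [0.4874, -0.2053, 0.2925]
ee_rot: [3.055, 0.732, 0.001]
force: [-0.0, -0.7, 0.1]
width: 0.997
gripper_force: 0.0
clock: 2.3
position: [0.4871, -0.2059, 0.2923]
ee_rot: [3.054, 0.736, 0.0]
force: [-0.2, -0.9, -1.4]
width: 1.002
gripper_force: 0.0
[[0.891, 0.454, -0.0, 0.487], [0.454, -0.891, -0.001, -0.207], [-0.0, 0.0, -1.0, 0.292], [0.0, 0.0, 0.0, 1.0]]
pad [(0.82, array([ 0.4965, -0.2193,  0.0445])), (0.16, array([ 0.5682, -0.1848,  0.0367]))]
mounted_relay [(0.9, array([ 0.5265, -0.1269,  0.0717]))]
panel [(0.62, array([ 0.4959, -0.4003,  0.011 ])), (0.56, array([ 0.5701, -0.1836,  0.039 ]))]
nut_dish [(0.49, array([ 0.3013, -0.2871,  0.0093]))]
nut_driver [(0.85, array([ 0.4977, -0.4007,  0.0149])), (0.43, array([ 0.2983, -0.2866,  0.0103]))]
```

View pics/w1.png

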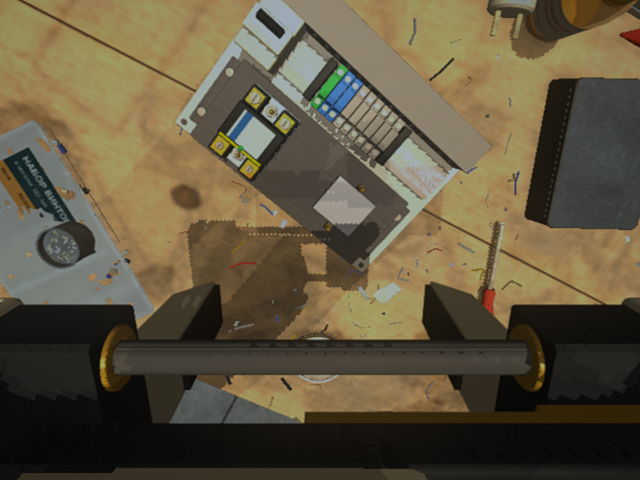

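The wrist view shows the mounted relay at (250,135), the free pad at (343,205), and the rail on the upper right side. I'll zoom in on the bay.

Run:
```python
import cv2
i=cv2.imread("pics/w1.png")[70:270,180:440]; cv2.imwrite("pics/w1c.png",cv2.resize(i,(780,600),interpolation=cv2.INTER_CUBIC))
```

```text
(no output)
```

View pics/w1c.png

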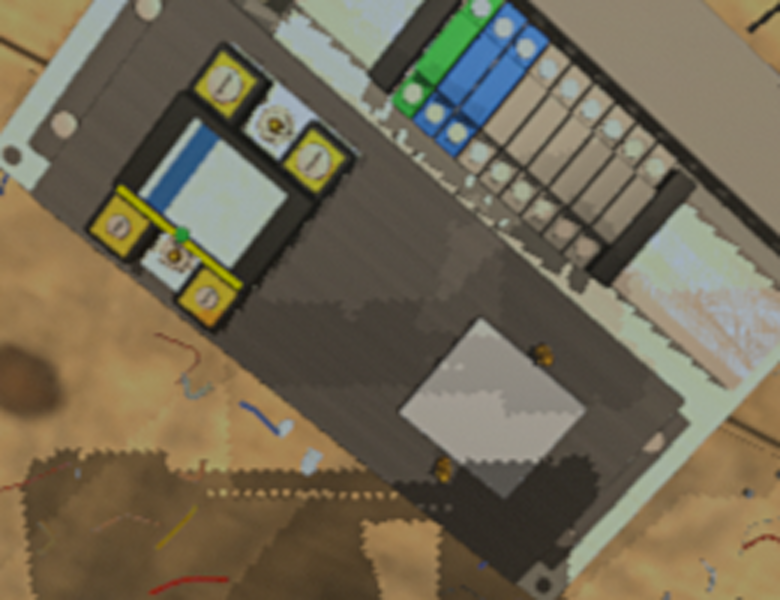

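Zoomed: pad corners at crop (481,318), (399,411), (505,498), (587,410), stud tips about (543,354) and (444,468). The mounted relay's yellow stripe and lamp face away from the rail.

```bash
python3 - <<'E'
from h import *
p=shot("wrist"); 
f=lambda u,v,z: px2w(p,180+u/3,70+v/3,z)
C=[f(*c,.043) for c in [(481,318),(399,411),(505,498),(587,410)]]
for c in C: print(np.round(c,4))
print("pad",np.mean(C,0)); 
a,b=f(543,354,.053),f(444,468,.053); print("studs",a,b,(a+b)/2,np.linalg.norm(a-b),np.arctan2(*(a-b)[1::-1]))
for q,r in [(0,1),(3,2)]: d=C[q]-C[r]; print(np.linalg.norm(d),np.arctan2(d[1],d[0]))
for q,r in [(1,2),(0,3)]: d=C[q]-C[r]; print(np.linalg.norm(d),np.arctan2(d[1],d[0]))
# mounted screws: load pair, control pair (top z~.037+.030)
m=[f(*c,.067) for c in [(225,85),(316,161),(118,227),(207,298)]]; print(np.mean(m,0)); d=m[0]+m[1]-m[2]-m[3]; print(np.arctan2(d[1],d[0]))
E
echo '0.33,-0.73,0,0,1 | 0.33,-0.73,0,0,1 | 0.33,-0.73,0,0,1 | 0.33,-0.73,0,0,1 | 0.33,-0.73,0,0,1 | 0.33,-0.73,0,0,1 | 0.33,-0.73,0,0,1 | 0.33,-0.73,0,0,1 | 0.33,-0.73,0,0,1 | 0.33,-0.73,0,0,1' | python3 -m creep
echo '0,0,0,0,1 | 0,0,0,0,1' | python3 -m creep
python3 - <<'E'
from h import *
p=shot("wrist"); np.save("p2.npy",p,allow_pickle=True)
for k in ["relay","control_end"]: print(k,find(p,k))
u,v=w2px(p,np.array([.458,.198,.02])).astype(int); x,y=max(0,u-100),max(0,v-75); print(x,y)
cv2.imwrite("pics/w2c.png",cv2.resize(p["image"][y:y+150,x:x+200],None,fx=4,fy=4,interpolation=cv2.INTER_CUBIC))
E
```

```text
[ 0.5209 -0.2085  0.043 ]
[ 0.4847 -0.1994  0.043 ]
[ 0.4749 -0.2411  0.043 ]
[ 0.5108 -0.2501  0.043 ]
pad [ 0.49780081 -0.2247597   0.043     ]
studs [ 0.52088079 -0.22826749  0.053     ] [ 0.47735211 -0.21833539  0.053     ] [ 0.49911645 -0.22330144  0.053     ] 0.04464742527386026 -0.22433314144002978
0.03729127274560064 -0.24605637370879205
0.037009514155638544 -0.2464197672951757
0.04280808564028037 1.3386283866450779
0.0428185483731341 1.332044261604803
[ 0.52072972 -0.12751964  0.067     ]
-0.23796144735148472
clock: 3.65
position: [0.4682, 0.1945, 0.2924]
ee_rot: [3.055, 0.731, 0.001]
force: [0.1, 0.4, -0.7]
width: 1.0
gripper_force: 0.0
clock: 3.85
position: [0.4681, 0.1937, 0.2921]
ee_rot: [3.054, 0.735, -0.001]
force: [-0.2, 0.2, -0.8]
width: 1.002
gripper_force: 0.0
relay [(0.81, array([0.4725, 0.2158, 0.0244]))]
control_end [(0.83, array([0.4743, 0.2209, 0.0253]))]
213 136
```

View pics/w2c.png

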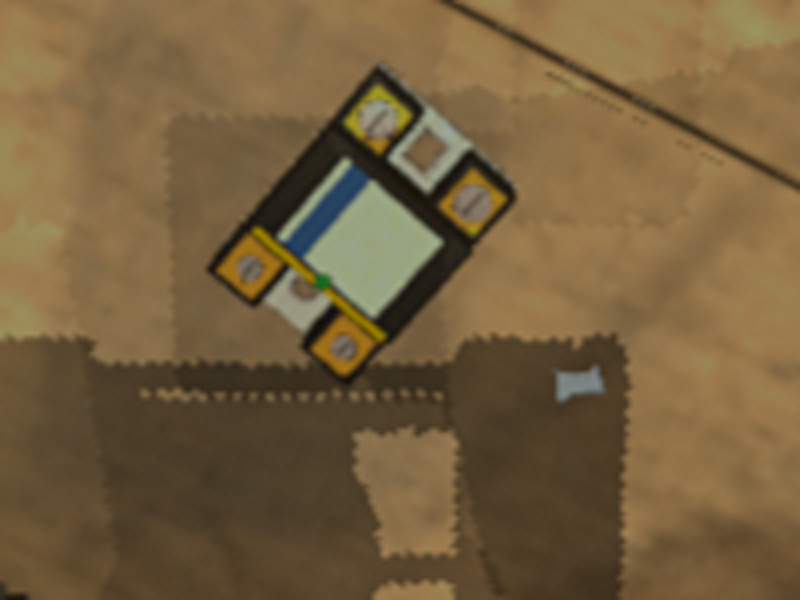

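```bash
cat >> h.py <<'E'
def togo(x,y,yaw,z=None):
    t=T(); d=np.array([x,y,t[2,3] if z is None else z])-t[:3,3]; l=t[:3,:3].T@d
    cur=np.arctan2(t[1,0],t[0,0]); dz=-((yaw-cur+np.pi/2)%np.pi-np.pi/2)
    print("tool delta",np.round(l,4),"turn",round(dz,4),"(turn first rotates axes) tilt",np.round(t[:2,2],4),"j",np.round(readout.observe()["joints"],2))
    c,s=np.cos(dz),np.sin(dz); print("delta after turn",np.round([c*l[0]+s*l[1],-s*l[0]+c*l[1],l[2]],4))
E
python3 - <<'E'
from h import *
p=np.load("p2.npy",allow_pickle=True).item()
for z in (.024,):
    m=[px2w(p,213+u/4,136+v/4,z) for u,v in [(378,117),(472,202),(250,268),(343,347)]]
    print(np.round(m,4)); c=np.mean(m,0); d=m[0]+m[1]-m[2]-m[3]; e=m[0]+m[2]-m[1]-m[3]; y=np.arctan2(d[1],d[0]); print(c,y,np.arctan2(e[1],e[0])-np.pi/2,np.linalg.norm(d)/2,np.linalg.norm(e)/2)
# outer corners near top edges
a=[px2w(p,213+u/4,136+v/4,.024) for u,v in [(382,66),(515,195),(210,268),(346,382)]]; print(np.round(a,4),np.mean(a,0))
q=shot("side"); print(find(q,"relay"))
togo(c[0],c[1],y,.15)
E
```

```text
[[0.4957 0.223  0.024 ]
 [0.488  0.1944 0.024 ]
 [0.4497 0.2343 0.024 ]
 [0.4422 0.2059 0.024 ]]
[0.46889205 0.21436376 0.024     ] -0.24417548017685628 -0.2596065404185315 0.04724124414976193 0.029489506100649956
[[0.5065 0.2273 0.024 ]
 [0.4941 0.1861 0.024 ]
 [0.4453 0.2428 0.024 ]
 [0.4346 0.2013 0.024 ]] [0.47012054 0.21437887 0.024     ]
[(0.61, array([0.4722, 0.2322, 0.0238]))]
tool delta [ 0.0104 -0.02    0.1422] turn 0.7126 (turn first rotates axes) tilt [ 0.0001 -0.0006] j [-0.19  0.27 -0.37  1.83  0.11  1.06 -1.71]
delta after turn [-0.0052 -0.0219  0.1422]
```

In the tool's units: 0.014 m is 0.28, -0.0044 m is -0.088, 0.1436 rad is 0.5744.

```bash
echo '0,0,0.28,0.5744,1 | 0,0,0.28,0.5744,1 | 0,0,0.28,0.5744,1 | 0,0,0.28,0.5744,1 | 0,0,0.28,0.5744,1 | -0.02,-0.088,0.12,0,1 | -0.02,-0.088,0.12,0,1 | -0.02,-0.088,0.12,0,1 | -0.02,-0.088,0.12,0,1 | -0.02,-0.088,0.12,0,1' | python3 -m creep 20
echo '0,0,0,0,1 | 0,0,0,0,1' | python3 -m creep
python3 - <<'E'
from h import *
p=shot("wrist"); np.save("p3.npy",p,allow_pickle=True)
togo(.4695,.2144,-.25,.067)
u,v=w2px(p,np.array([.4695,.2144,.02])).astype(int); print(u,v)
cv2.imwrite("pics/w3.png",p["image"])
E
```

```text
clock: 5.1
position: [0.469, 0.2165, 0.192]
ee_rot: [-3.117, 0.386, -0.001]
force: [-0.2, 0.3, -0.3]
width: 0.999
gripper_force: 0.0
clock: 5.3
position: [0.4687, 0.216, 0.1921]
ee_rot: [3.117, -0.386, -0.0]
force: [0.9, -0.1, 0.5]
width: 1.001
gripper_force: 0.0
tool delta [0.001  0.0013 0.1253] turn 0.003 (turn first rotates axes) tilt [ 0.0001 -0.0001] j [-0.36  0.39 -0.23  1.94  0.12  0.83 -2.47]
delta after turn [0.001  0.0013 0.1253]
324 232
```

View pics/w3.png

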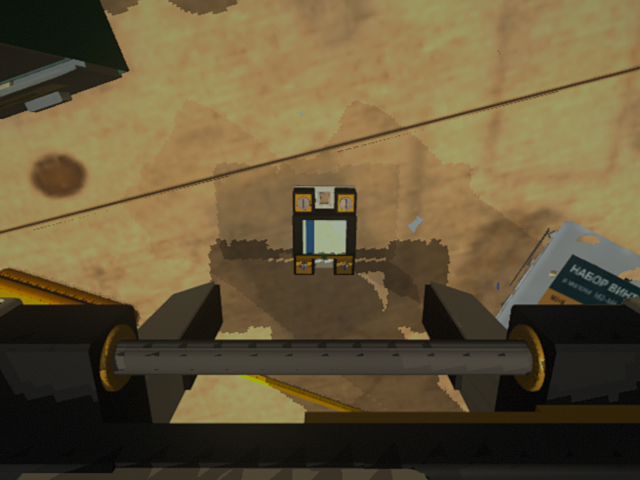

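The relay is at (324,230), squared up with the tool. The yellow meter shows at (60,290) and (300,390), so I'll check its clearance to the fingers.

Run:
```python
from h import *
p=np.load("p3.npy",allow_pickle=True).item()
ti=np.linalg.inv(T())
f=lambda u,v,z: np.round((ti@np.r_[px2w(p,u,v,z),1])[:3],4)
print([f(*c,.024)[:2] for c in [(304,202),(346,202),(304,266),(344,266)]],"corners",[f(*c,.024)[:2] for c in [(293,187),(356,187),(294,274),(355,274)]])
print("meter",[f(*c,.028) for c in [(0,270),(60,282),(140,310),(245,376),(350,408)]])
```

```text
[array([ 0.0244, -0.0127]), array([0.0244, 0.0164]), array([-0.0231, -0.0133]), array([-0.0231,  0.0158])] corners [array([ 0.0348, -0.02  ]), array([0.0349, 0.023 ]), array([-0.0294, -0.0207]), array([-0.0294,  0.024 ])]
meter [array([-0.0248, -0.2318,  0.1643]), array([-0.0342, -0.1906,  0.1643]), array([-0.0568, -0.1356,  0.1643]), array([-0.1148, -0.0609,  0.1643]), array([-0.1454,  0.0227,  0.1643])]
```

```bash
echo '0.02,0.016,0.4,0,1 | 0.02,0.016,0.4,0,1 | 0,0,0.4,0,1 | 0,0,0.4,0,1 | 0,0,0.4,0,1 | 0,0,0.24,0,1 | 0,0,0.12,0,1 | 0,0,0.1,0,1 | 0,0,0,0,1 | 0,0,0,0,1' | python3 -m creep 40
echo '0,0,0,0,0.3 | 0,0,0,0,0.3 | 0,0,0,0,0.3 | 0,0,0,0,0.3 | 0,0,0,0,0.3 | 0,0,0,0,0.3' | python3 -m creep 40
```

```text
clock: 6.35
position: [0.4707, 0.2141, 0.0698]
ee_rot: [-3.117, 0.387, -0.001]
force: [1.3, 0.5, 0.0]
width: 1.0
gripper_force: 0.0
clock: 6.95
position: [0.4704, 0.2139, 0.0692]
ee_rot: [3.118, -0.388, 0.0]
force: [0.1, -0.3, -0.5]
width: 0.532
gripper_force: 0.0
```

In the tool's units: -0.02 m is -0.4.

```bash
echo '0,0,0,0,0.3 | 0,0,0,0,0.3 | 0,0,0,0,0.3 | 0,0,0,0,0.3' | python3 -m creep 40
echo '0,0,-0.4,0,0.3 | 0,0,-0.4,0,0.3 | 0,0,-0.4,0,0.3 | 0,0,-0.4,0,0.3 | 0,0,-0.4,0,0.3 | 0,0,-0.4,0,0.3 | 0,0,0,0,0.3 | 0,0,0,0,0.3' | python3 -m creep
python3 - <<'E'
from h import *
p=shot("wrist"); np.save("p4.npy",p,allow_pickle=True)
togo(.498,-.2245,-.243)
cv2.imwrite("pics/w4.png",cv2.resize(p["image"][200:440,160:480],None,fx=2.5,fy=2.5,interpolation=cv2.INTER_CUBIC))
E
```

```text
clock: 7.35
position: [0.4703, 0.2139, 0.0692]
ee_rot: [3.118, -0.387, -0.0]
force: [0.3, -0.2, -0.0]
width: 0.484
gripper_force: 40.0
clock: 8.15
position: [0.4703, 0.2138, 0.189]
ee_rot: [-3.117, 0.388, -0.001]
force: [0.6, 0.5, -2.7]
width: 0.488
gripper_force: 40.0
tool delta [1.345e-01 4.179e-01 2.000e-04] turn -0.0043 (turn first rotates axes) tilt [-0.0008 -0.0006] j [-0.35  0.39 -0.23  1.95  0.12  0.82 -2.47]
delta after turn [1.327e-01 4.185e-01 2.000e-04]
```

View pics/w4.png

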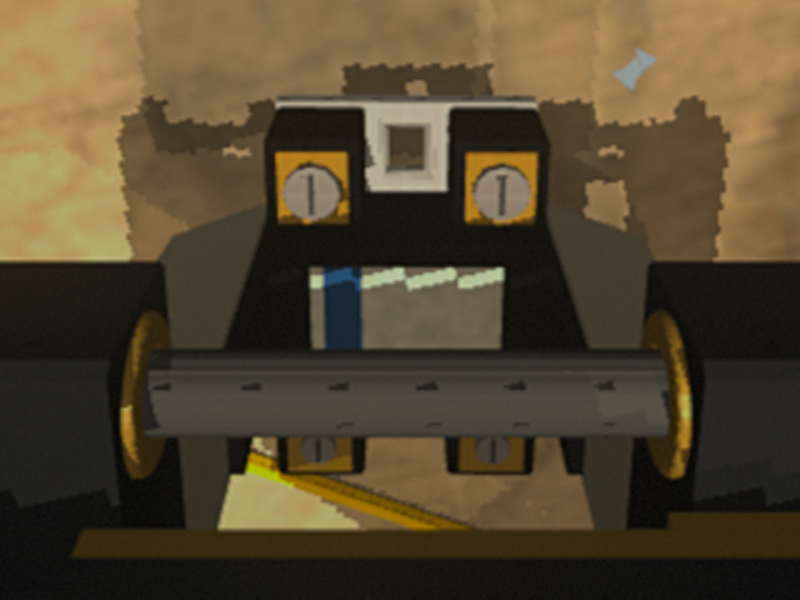

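```bash
cat >> h.py <<'E'
def px2t(p,u,v,z):
    m=np.array(p["mount"]); d=m[:3,:3]@np.array([(u-p["cx"])/p["fx"],(v-p["cy"])/p["fy"],1]); c=m[:3,3]; return np.round((c+d*(z-c[2])/d[2])[:2],4)
E
python3 - <<'E'
from h import *
p=np.load("p4.npy",allow_pickle=True).item()
g=lambda u,v,h:px2t(p,160+u/2.5,200+v/2.5,.0692-h)
for h in (.022,.024): print(h,[g(*c,h) for c in [(311,193),(502,193),(319,448),(491,448)]])
print("slot",g(407,148,.004),"edges far/near",g(407,125,.004),g(407,172,.004),g(407,170,.0),"end",g(407,98,.004),g(407,98,.002))
print(np.round(np.array(p["mount"]),4).tolist())
E
echo '0.266,0.84,0,0,0.3 | 0.266,0.84,0,0,0.3 | 0.266,0.84,0,0,0.3 | 0.266,0.84,0,0,0.3 | 0.266,0.84,0,0,0.3 | 0.266,0.84,0,0,0.3 | 0.266,0.84,0,0,0.3 | 0.266,0.84,0,0,0.3 | 0.266,0.84,0,0,0.3 | 0.266,0.84,0,-0.016,0.3' | python3 -m creep
echo '0,0,0,0,0.3 | 0,0,0,0,0.3' | python3 -m creep
python3 - <<'E'
from h import *
p=shot("wrist"); np.save("p5.npy",p,allow_pickle=True)
togo(.498,-.2245,-.243)
for s,X in dict(s1=[.498+.0223,-.2245-.0055,.055],s2=[.498-.0223,-.2245+.0055,.055]).items(): print(s,w2px(p,np.array(X)))
cv2.imwrite("pics/w5.png",p["image"])
E
```

```text
0.022 [array([ 0.0205, -0.015 ]), array([0.0205, 0.0152]), array([-0.0272, -0.015 ]), array([-0.0272,  0.0147])]
0.024 [array([ 0.0214, -0.0148]), array([0.0214, 0.0149]), array([-0.0256, -0.0148]), array([-0.0256,  0.0145])]
slot [0.0213 0.0002] edges far/near [0.0256 0.0002] [0.0168 0.0002] [0.0155 0.0002] end [0.0305 0.0002] [0.0299 0.0002]
[[0.0006, -0.9544, -0.2987, 0.0811], [1.0, 0.0007, -0.0003, -0.0001], [0.0005, -0.2987, 0.9544, -0.0931], [0.0, 0.0, 0.0, 1.0]]
clock: 9.2
position: [0.4956, -0.2275, 0.1878]
ee_rot: [-3.118, 0.381, 0.003]
force: [1.1, -0.0, -0.8]
width: 0.488
gripper_force: 40.0
clock: 9.4
position: [0.4955, -0.2269, 0.1877]
ee_rot: [-3.117, 0.386, 0.004]
force: [-0.1, 0.3, -0.6]
width: 0.487
gripper_force: 40.0
tool delta [ 0.0019 -0.0014 -0.    ] turn -0.0007 (turn first rotates axes) tilt [-0.002   0.0012] j [ 0.41  0.42 -0.11  1.88  0.06  0.84 -1.55]
delta after turn [ 0.0019 -0.0014 -0.    ]
s1 [317.26512402 213.64980952]
s2 [317.80122461 283.51997108]
```

View pics/w5.png

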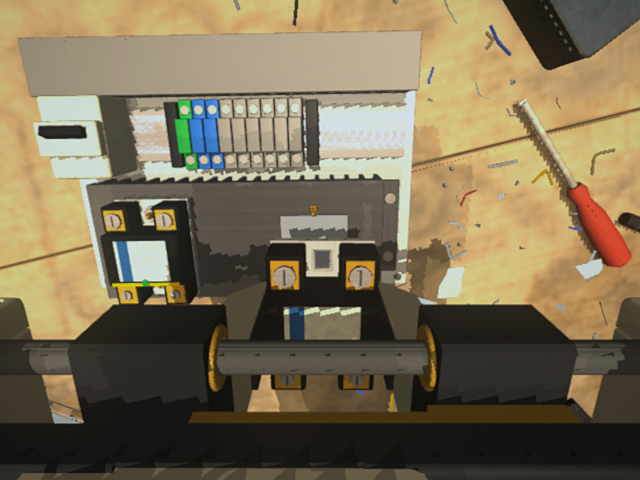

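The held relay's slot is at (322,259) and the far stud at (313,211). The stud sits a few mm to the left, so I'll measure the offset in the tool frame and the yaw from the panel edges.

Run:
```python
from h import *
p=np.load("p5.npy",allow_pickle=True).item(); g=cv2.cvtColor(p["image"],cv2.COLOR_BGR2GRAY).astype(float)
zt=.1877
def edge(r0,r1,c0,c1,z,n):
    G=np.abs(np.diff(cv2.GaussianBlur(g,(5,3),0),axis=0)); c=np.arange(c0,c1); r=r0+G[r0:r1,c0:c1].argmax(0)+.5
    k=np.ones(len(c),bool)
    for _ in range(5): q=np.polyfit(c[k],r[k],1); e=abs(r-np.polyval(q,c)); k=e<max(1,1.5*np.median(e[k]))
    a,b=[px2t(p,x,np.polyval(q,x),zt-z) for x in (c0,c1)]; d=b-a; print(n,q,k.mean(),a,b,"ang",np.arctan2(-d[0],d[1]))
edge(25,48,30,412,.043,"duct far"); edge(86,102,140,400,.043,"duct near"); edge(172,192,200,380,.037,"heatsink")
edge(210,224,285,344,.043,"pad")
print("stud",[px2t(p,313,211,zt-h) for h in(.053,.0555)],"pad corners",px2t(p,281,217,zt-.043),px2t(p,348,216,zt-.043))
print("slot",px2t(p,322,259,.0652))
x=g[200:225,300:326]; i=p["image"]
cv2.imwrite("pics/w5c.png",np.hstack([cv2.resize(i[195:295,255:385],None,fx=6,fy=6,interpolation=cv2.INTER_CUBIC)]))
```

```text
duct far [-1.44211153e-02  3.66037966e+01] 0.8219895287958116 [ 0.1236 -0.1628] [0.1265 0.0496] ang -0.013652635670663415
duct near [-3.46226706e-02  1.02470727e+02] 0.5615384615384615 [ 0.0914 -0.106 ] [0.0964 0.0448] ang -0.03314435644533056
heatsink [-1.20004545e-02  1.82290300e+02] 0.5611111111111111 [ 0.0426 -0.0776] [0.044  0.0365] ang -0.012269322953797486
pad [-2.49991909e-02  2.22886799e+02] 0.9491525423728814 [ 0.0207 -0.0237] [0.0217 0.0138] ang -0.026660348374597978
stud [array([ 0.0263, -0.0056]), array([ 0.0269, -0.0056])] pad corners [ 0.0199 -0.0263] [0.0206 0.0164]
slot [ 0.0214 -0.0002]
```

View pics/w5c.png

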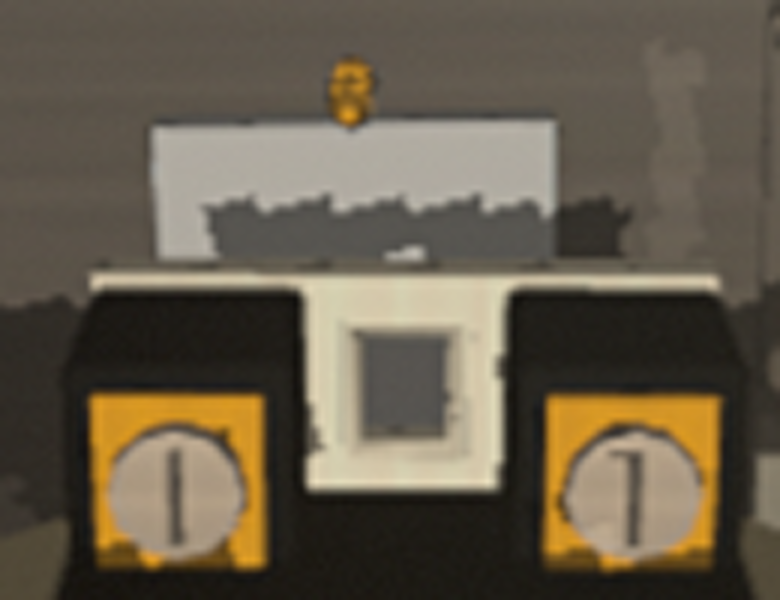

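The stud tip is near (313.3,214.3) and the slot near (322.3,259.7). I'll shift about +3.4 and -4.9 mm, turn -0.014, lower to just above the tips, and look through the slot.

In the tool's units: 0.01 m is 0.2, 0.005 m is 0.1, -0.007 rad is -0.028.

```bash
echo '0.034,-0.05,0.2,-0.028,0.3 | 0.034,-0.048,0.2,-0.028,0.3 | 0,0,0.2,0,0.3 | 0,0,0.2,0,0.3 | 0,0,0.2,0,0.3 | 0,0,0.1,0,0.3 | 0,0,0,0,0.3 | 0,0,0,0,0.3 | 0,0,0,0,0.3' | python3 -m creep
python3 - <<'E'
from h import *
p=shot("wrist"); np.save("p6.npy",p,allow_pickle=True); togo(.498,-.2245,-.243)
q=shot("side"); np.save("q6.npy",q,allow_pickle=True)
a=cv2.resize(p["image"][195:295,255:385],(780,600),interpolation=cv2.INTER_CUBIC)
cv2.imwrite("pics/w6.png",a); print(w2px(q,np.array([.498,-.2245,.05])))
E
```

```text
clock: 10.35
position: [0.5012, -0.2221, 0.1347]
ee_rot: [3.121, -0.36, 0.001]
force: [-0.8, 0.2, -0.3]
width: 0.488
gripper_force: 40.0
tool delta [-0.0026  0.0031 -0.    ] turn 0.0136 (turn first rotates axes) tilt [ 0.0009 -0.0004] j [ 0.4   0.5  -0.11  1.92  0.08  0.72 -1.56]
delta after turn [-0.0026  0.0031 -0.    ]
[314.88562994 215.891115  ]
```

View pics/w6.png

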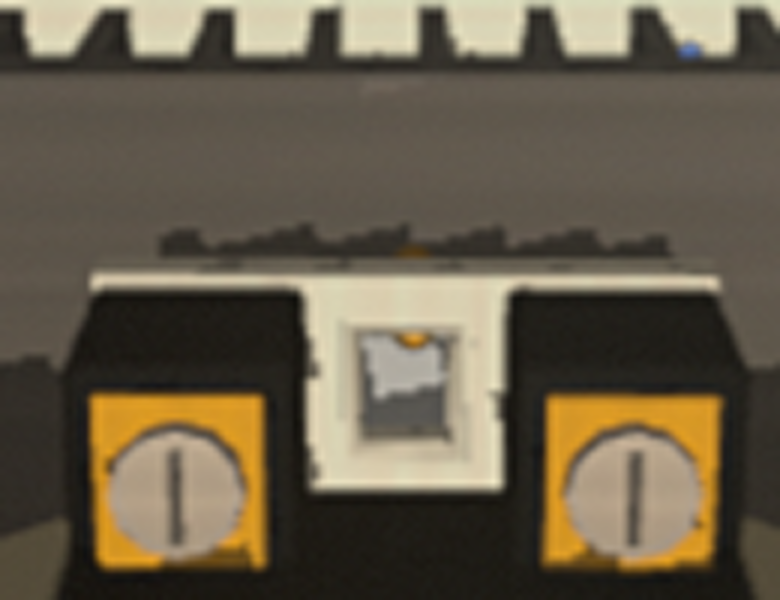

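The stud tip shows through the slot at crop (412,340), and the slot centre is (404,388).

Run:
```python
from h import *
p=np.load("p6.npy",allow_pickle=True).item()
for v in (335,340,345): print(px2t(p,255+412/6,195+v/6,.1347-.0555))
print("slot top/bottom",px2t(p,255+404/6,195+388/6,.0652), "chamfer", px2t(p,255+405/6,195+390/6,.0652),"lower-rim far edge",px2t(p,255+404/6,195+335/6,.0692),"near top edge",px2t(p,255+404/6,195+438/6,.0652),"end",px2t(p,255+404/6,195+270/6,.0652))
```

```text
[0.0203 0.0006]
[0.0198 0.0006]
[0.0194 0.0006]
slot top/bottom [ 0.0211 -0.    ] chamfer [0.0209 0.0001] lower-rim far edge [ 0.0238 -0.    ] near top edge [ 0.0172 -0.    ] end [ 0.0302 -0.    ]
```

In the tool's units: -0.0009 m is -0.018, 0.0006 m is 0.012.

```bash
echo '-0.018,0.012,0.04,0,0.3 | 0,0,0.06,0,0.3 | 0,0,0.06,0,0.3 | 0,0,0,0,0.3 | 0,0,0,0,0.3' | python3 -m creep
python3 - <<'E'
from h import *
p=shot("wrist"); np.save("p7.npy",p,allow_pickle=True); t=T(); print(np.round(t[:3,3],4),np.round(t[:2,2],4),readout.observe()["force"])
i=cv2.resize(p["image"][248:272,312:332],None,fx=6,fy=6,interpolation=cv2.INTER_CUBIC).astype(int); 
b,g,r=i[...,0],i[...,1],i[...,2]; m=(r-b>60)
v,u=np.nonzero(m); print(len(u)); 
if len(u):
    u0,v0=312+u/6,248+v/6; print("ext",u0.min(),u0.max(),v0.min(),v0.max(),"cen",u0.mean(),v0.mean())
    z=t[2,3]-.0555; print(px2t(p,u0.mean(),v0.max(),z),px2t(p,u0.mean(),v0.mean(),z))
for row in m[::4,::3]: print("".join("#" if x else "." for x in row))
E
```

```text
clock: 10.95
position: [0.4999, -0.2223, 0.1261]
ee_rot: [-3.121, 0.359, 0.001]
force: [0.3, 1.0, -0.9]
width: 0.488
gripper_force: 40.0
[ 0.5    -0.2223  0.1262] [-0.0001  0.    ] [ 0.15759279 -0.45695022 -2.05618616]
1231
ext 318.5 326.6666666666667 250.83333333333334 256.5 cen 322.84998646087195 253.24925534795562
[0.0205 0.0002] [0.0221 0.0002]
........................................
........................................
........................................
........................................
........................................
.............#################..........
.............#################..........
..............################..........
................##############..........
.................############...........
.................###########............
..................#########.............
...................#######..............
........................................
........................................
........................................
........................................
........................................
........................................
........................................
........................................
........................................
........................................
........................................
........................................
........................................
........................................
........................................
........................................
........................................
........................................
........................................
........................................
........................................
........................................
........................................
```

In the tool's units: 0.001 m is 0.02.

```bash
echo '0,0,0.02,0,0.3 | 0,0,0.02,0,0.3 | 0,0,0.02,0,0.3 | 0,0,0,0,0.3' | python3 -m creep
echo '0,0,0.02,0,0.3 | 0,0,0.02,0,0.3 | 0,0,0,0,0.3' | python3 -m creep
python3 - <<'E'
from h import *
o=readout.observe(); print(o["force"],o["ft_torque"])
E
```

```text
clock: 11.4
position: [0.4999, -0.2223, 0.1231]
ee_rot: [3.121, -0.359, -0.0]
force: [-1.1, 1.6, -0.7]
width: 0.488
gripper_force: 40.0
clock: 11.7
position: [0.4999, -0.2223, 0.1211]
ee_rot: [-3.121, 0.359, 0.0]
force: [-0.0, 0.3, -1.0]
width: 0.483
gripper_force: 40.0
[-0.03321731  0.27797466 -0.9814117 ] [ 0.08328176  0.06631176 -0.02454329]
```

In the tool's units: 0.001 m is 0.02.

```bash
echo '0,0,0.02,0,0.3 | 0,0,0.02,0,0.3 | 0,0,0.02,0,0.3 | 0,0,0.02,0,0.3 | 0,0,0,0,0.3' | python3 -m creep
echo '0,0,0.02,0,0.3 | 0,0,0.02,0,0.3 | 0,0,0.02,0,0.3 | 0,0,0,0,0.3' | python3 -m creep
echo '0,0,0.02,0,0.3 | 0,0,0,0,0.3 | 0,0,0,0,0.3' | python3 -m creep
```

```text
clock: 12.2
position: [0.4999, -0.2223, 0.1171]
ee_rot: [-3.121, 0.359, 0.0]
force: [0.2, 0.2, -1.3]
width: 0.482
gripper_force: 40.0
clock: 12.6
position: [0.4998, -0.2223, 0.114]
ee_rot: [-3.121, 0.359, 0.001]
force: [-0.0, -0.2, -1.8]
width: 0.486
gripper_force: 40.0
clock: 12.9
position: [0.4999, -0.2224, 0.1132]
ee_rot: [3.121, -0.359, -0.0]
force: [-0.2, -0.7, -0.7]
width: 0.483
gripper_force: 40.0
```

In the tool's units: 0.0005 m is 0.01.

```bash
echo '0,0,0.01,0,0.3 | 0,0,0.01,0,0.3 | 0,0,0.01,0,0.3 | 0,0,0.01,0,0.3 | 0,0,0,0,0.3 | 0,0,0,0,0.3' | python3 -m creep
echo '0,0,0.01,0,0.3 | 0,0,0,0,0.3 | 0,0,0,0,0.3' | python3 -m creep
echo '0,0,0,0,0.3' | python3 -m creep
```

```text
clock: 13.5
position: [0.5, -0.2224, 0.1114]
ee_rot: [3.121, -0.359, 0.0]
force: [-1.1, -0.3, 2.9]
width: 0.487
gripper_force: 40.0
clock: 13.8
position: [0.5, -0.2223, 0.1109]
ee_rot: [3.121, -0.359, 0.0]
force: [-1.2, 0.2, 4.8]
width: 0.484
gripper_force: 40.0
clock: 13.9
position: [0.5, -0.2224, 0.1109]
ee_rot: [3.121, -0.359, 0.0]
force: [-1.3, 1.2, 5.7]
width: 0.486
gripper_force: 40.0
```

```bash
echo '0,0,0.008,0,0.3 | 0,0,0.008,0,0.3 | 0,0,0.008,0,0.3 | 0,0,0,0,0.3 | 0,0,0,0,0.3' | python3 -m creep
echo '0,0,0,0,0.3' | python3 -m creep
echo '0,0,0,0,0.3' | python3 -m creep
python3 - <<'E'
from h import *
f=[]
for k in range(6): 
    p=shot(["wrist","side"][k%2]); f.append(readout.observe()["force"])
print(np.mean(f,0),np.array(f)[:,2],readout.observe()["ft_torque"],T()[:,2])
w=p["image"]; q=shot("wrist")["image"]
cv2.imwrite("pics/w8.png",np.hstack([cv2.resize(q[195:295,255:385],(520,400),interpolation=cv2.INTER_CUBIC),cv2.resize(w[176:256,290:340],(250,400),interpolation=cv2.INTER_CUBIC)]))
E
```

```text
clock: 14.4
position: [0.5, -0.2224, 0.11]
ee_rot: [3.121, -0.359, 0.0]
force: [-3.1, 1.1, 10.6]
width: 0.484
gripper_force: 40.0
clock: 14.5
position: [0.5, -0.2223, 0.1101]
ee_rot: [3.121, -0.359, 0.0]
force: [-3.1, 0.6, 8.8]
width: 0.489
gripper_force: 40.0
clock: 14.6
position: [0.5, -0.2223, 0.11]
ee_rot: [3.121, -0.359, 0.0]
force: [-2.9, 0.3, 8.7]
width: 0.487
gripper_force: 40.0
[-2.94363351  1.16287863  9.52909369] [9.84920361 9.70060916 9.86782428 8.54143122 9.63546378 9.58003012] [ 0.28220259  0.71304549 -0.01263397] [ 2.40689680e-04 -2.01762709e-04 -9.99999951e-01  0.00000000e+00]
```

View pics/w8.png

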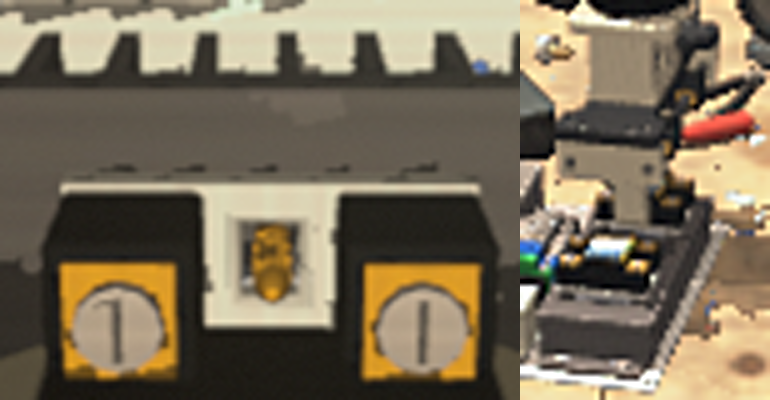

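The stud stands clearly through the slot. I'll ease the small sideways load (-3 N in x) with a slight shift and bring the push up a touch.

```bash
echo '-0.006,0,0,0,0.3 | -0.006,0,0.004,0,0.3 | 0,0,0,0,0.3 | 0,0,0,0,0.3' | python3 -m creep
python3 - <<'E'
from h import *
f=[]
for k in range(8): shot("side"); f.append(readout.observe()["force"])
print(np.mean(f,0),np.std(f,0),T()[:3,3])
E
```

```text
clock: 15.35
position: [0.4999, -0.2223, 0.11]
ee_rot: [3.121, -0.359, 0.002]
force: [-1.6, 0.3, 9.4]
width: 0.489
gripper_force: 40.0
[-1.71891767  0.69625373  9.32079299] [0.58671864 0.86613034 0.36924152] [ 0.49988954 -0.22231103  0.10999778]
```

Units first: shifts go in shares of 50 mm and turns go in units of 0.25 rad. So 0.0003 m is 0.006, -0.0002 m is -0.004.

```bash
echo '-0.004,0,0.006,0,0.3 | 0,0,0,0,0.3 | 0,0,0,0,0.3 | 0,0,0,0,0.3 | 0,0,0,0,0.3 | 0,0,0,0,0.3 | 0,0,0,0,0.3 | 0,0,0,0,0.3 | 0,0,0,0,0.3 | 0,0,0,0,0.3' | python3 -m creep
for i in 1 2 3; do echo '0,0,0,0,0.3 | 0,0,0,0,0.3 | 0,0,0,0,0.3 | 0,0,0,0,0.3 | 0,0,0,0,0.3 | 0,0,0,0,0.3 | 0,0,0,0,0.3 | 0,0,0,0,0.3 | 0,0,0,0,0.3 | 0,0,0,0,0.3' | python3 -m creep; done
python3 - <<'E'
from h import *
f=[]
for k in range(8): shot("side"); f.append(readout.observe()["force"])
print(np.mean(f,0),T()[:3,3],T()[:2,2])
E
```

```text
clock: 16.75
position: [0.4999, -0.2223, 0.1098]
ee_rot: [3.121, -0.359, 0.003]
force: [-1.6, 1.0, 9.9]
width: 0.487
gripper_force: 40.0
clock: 17.75
position: [0.4999, -0.2223, 0.1099]
ee_rot: [3.121, -0.359, 0.003]
force: [-1.0, 0.2, 10.7]
width: 0.49
gripper_force: 40.0
clock: 18.75
position: [0.4999, -0.2223, 0.1099]
ee_rot: [3.121, -0.359, 0.003]
force: [-1.3, 1.0, 10.4]
width: 0.488
gripper_force: 40.0
clock: 19.75
position: [0.4999, -0.2223, 0.1098]
ee_rot: [3.121, -0.359, 0.003]
force: [-1.0, 0.9, 10.2]
width: 0.485
gripper_force: 40.0
[-1.35289324  0.93755444 10.72002159] [ 0.49989424 -0.22227029  0.10984831] [ 0.00173519 -0.00056389]
```

```bash
python3 -c "from cell import workorder; print(workorder.sign_off())"
```

```text
the job is handed in; nothing more can be done
None
```

The loose relay is on both studs with its control end away from the terminal rail; the arm held it on the pad at an estimated 11–12 N for over three seconds and is still pressing. The job is handed in at about 20 s, but `sign_off` returned no verdict. I saw only the far stud come through its slot; that the near stud is through is inferred from the relay going down without resistance.

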